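# Set up the hold-down clamp on the fixture stud

## Task

Set up the clamp over the square tube on the fixture. Stand the steel block that is as tall as the tube squarely inside the scribed outline on the base plate, lay the slotted strap over the stud so that it bridges block and tube level and in line with the plate, then put the washer and finally the hexagon collar nut (collar down) over the stud, each lying flat on the one below. Leave the other two blocks and the tape measure where they are.

Things in the scene. Friction and masses are not known exactly. Their poses are not given: they have to be found in the camera images.
- fixture: Fixture, fixed: grey plate 190 (x) x 90 (y) x 12 mm. Origin: plate's underside, on the stud's axis, z up. Threaded stud, 13 mm thick, stands at the origin, tapered tip at z = 94 mm; weld collar at its foot, 24 mm wide, 4 mm high. Dark square tube 30 x 30 mm, 110 mm long along y, fixed on the plate at x = +50 mm, top at z = 42 mm. Heel seat on the other side of the stud.
- heel_seat (a point): Heel seat: centre of the scribed white outline (36 x 48 mm) on the plate's top, at x = -50, y = 0, z = 12 mm of the fixture; same axes as the fixture.
- block_low: Plain bright-steel block, 32 mm (its x) by 44 mm (its y) by 18 mm high, loose, standing on the table. The lowest of the three, not wanted. Origin: centre of its underside, z up.
- block_mid: Plain bright-steel block, 32 mm (its x) by 44 mm (its y) by 30 mm high, loose, standing on the table. The middle one of the three, as tall as the tube: this is the heel block. On its seat its x lies along the fixture's x, either way round. Origin: centre of its underside, z up.
- block_tall: Plain bright-steel block, 32 mm (its x) by 44 mm (its y) by 48 mm high, loose, standing on the table. The tallest of the three, not wanted. Origin: centre of its underside, z up.
- strap: Strap clamp: bright-steel flat bar 150 (x) x 34 (y) x 12 mm, loose, lying flat, with a slot through its middle 34 mm long (x), 18 mm wide (y). Origin: centre of its underside, mid-slot; z up. In place, underside at fixture z = 42 mm, slot round the stud, its x along the fixture's x, either way round.
- washer: Thick round washer of dark steel, 40 mm outside, 18 mm bore, 8 mm thick, loose, lying flat. Origin: centre of its underside; z up. In place, its underside lies at fixture z = 54 mm, on the strap.
- nut: Slip nut of dark steel, 26 mm high, plain 17 mm bore (slides over the thread): round collar 38 mm wide, 6 mm high, below; hexagon 30 mm across flats above, two flats facing its +y and -y. Loose, standing on its collar. Origin: centre of the collar's underside; z up. In place, underside at fixture z = 62 mm, on the washer.
- tape: Yellow and black tape measure, 36 x 81 x 70 mm high, standing on the table, a bystander. Origin: centre of its underside.
There are look-alikes about, which are no part of the job. Leave any orange look-alike of the nut alone.

How it is judged:
On the way, in this order (a step that is already met when the one before it is completed fails the run):
1. the block as tall as the tube stands in the scribed outline (x of block_mid in the frame of fixture between -0.06 and -0.04 m and y of block_mid in the frame of fixture between -0.01 and 0.01 m and angle between the x axis of block_mid and the x axis of fixture, either way round below 0.2 rad and z of block_mid in the frame of fixture between 0.0095 and 0.0145 m and angle between block_mid's own z axis and vertical below 0.05 rad), for 0.2 s.
2. the strap lies level over the stud, on block and tube (all of step 1 and horizontal distance between strap and fixture below 0.013 m and angle between the x axis of strap and the x axis of fixture, either way round below 0.2 rad and z of strap in the frame of fixture between 0.0395 and 0.0445 m and angle between strap's own z axis and vertical below 0.05 rad), for 0.2 s.
3. the washer lies flat on the strap, round the stud (all of step 2 and horizontal distance between washer and fixture below 0.006 m and z of washer in the frame of fixture between 0.0515 and 0.0565 m and angle between washer's own z axis and vertical below 0.05 rad), for 0.2 s.
4. the nut stands on the washer, round the stud (all of step 3 and horizontal distance between nut and fixture below 0.006 m and z of nut in the frame of fixture between 0.0595 and 0.0645 m and angle between nut's own z axis and vertical below 0.05 rad), for 0.2 s.
At the end, for the whole second after the job is handed in: 30 mm block on its seat (10 mm, 0.2 rad); strap level on block and tube, stud in its slot (13 mm, 0.2 rad of plate x); washer flat on strap, nut collar-down on washer, each within 6 mm of the stud axis; heights within 2.5 mm, tilts under 0.05 rad; all at rest (all of step 4 and linear speed of each of block_mid, strap, washer, nut below 0.01 m/s); the robot touches nothing.
It fails at once if the low block was moved more than 30 mm (distance of block_low from where it was at the start of the episode above 0.03 m).
It fails at once if the tall block was moved more than 30 mm (distance of block_tall from where it was at the start of the episode above 0.03 m).
It fails at once if the tape measure was moved more than 30 mm (distance of tape from where it was at the start of the episode above 0.03 m).
It also fails if it takes over 106 s, if anything falls off the work surface, if the arm or the gripper's body presses on something with over 40 N, if the wrist force passes 120 N, or if a joint passes its speed limit or range.

## Robot

A 6-joint arm with a two-finger parallel gripper is mounted at the origin on the work surface; the furniture and walls round the work are solid. World frame = base frame: x ahead of the robot, y to its left, z up, the work surface at z = 0. Lengths are in m, angles in rad, forces in N, time in s.
With the tool pointing down it reaches from about 0.375 to 0.925 m from the base axis. Payload 5.7 kg.
Tool frame: the origin (TCP) lies midway between the tips of the shut fingers; the grasp point (between the pads) lies 19 mm behind it; z points along the fingers, y is the line along which they close (so a half turn about z gives the same grasp; the last joint's range is limited). The gripper opens to 88 mm and grips with 3 to 60 N. Pads are 20 mm wide; open, the fingers measure 115 mm over their backs; the gripper's body (75 mm by 178 mm) begins 61 mm behind the grasp point.
Start: joints at [1.053, 0.359, 1.51, -0, 1.272, -0.115], TCP at [0.235, 0.552, 0.223] pointing down, gripper open.
Joint ranges: [-2.97, 2.97], [-1.01, 2.36], [0.21, 2.38], [-0.96, 4.11], [0.2, 2.71], [-2.98, 2.98]. Speed limits (rad/s): [2.39, 2.39, 3.14, 3.14, 3.14, 3.14].

## Interface

Orientations are given as a unit quaternion [x, y, z, w].
In Python, from bench import move_ptp, servo_line, goto_joints, move_gripper, sleep, inverse_kinematics, capture, PlanningError, close_job, spot_in, silhouettes, current_clock, current_joint_pos, current_qvel, current_joint_torque, current_position, current_orientation, current_force, current_torque, current_finger_gap, current_grip_force gives the robot as it stands. Calls block until the motion is done:
- move_ptp(position, orientation): joint-space move of the TCP to a pose.
- servo_line(position, orientation=None, rate=0.15, contact_N=None): straight line of the TCP; orientation=None keeps the orientation; rate is the mean speed in m/s. With contact_N (N) it stops when the force on the tool has changed by that much, and returns True; else False.
- goto_joints(angles): joint-space move.
- move_gripper(opening): finger opening in m; the grip force is fixed at half the most; returns when the fingers have stopped.
- sleep(seconds).
- inverse_kinematics(position, orientation): joint angles nearest the present ones, or None.
- capture(name): name is "scene" or "top"; returns a dict with "image" (384x512x3 uint8, blue, green, red), "range_z" (384x512 float32, m along the optical axis (not along the pixel's ray), 0 where there is no reading), "intrinsics" (3x3 intrinsics, pixels), "R" (3x3) and "t" (3): a world point X has camera coordinates R X + t. Camera axes: x right, y down, z forward; pixel columns grow to the right and rows downward; lengths in m; the calibration is good to about 2 mm. A picture is of the moment at which its call begins.
A pose or a line that the arm cannot do raises PlanningError and nothing moves.
- close_job(): hands the job in; it is judged then, once.
Trained networks look in the newest picture that a camera, given by its name, has taken for a name from the list of things; names that differ only in an ending like _2 or _b are one class to them, and where a whole thing is asked for, a point or a joint stands for the part that bears it (a point fixed in the world has none). Each returns a list of dicts, best first, with "conf" (0 to 1); they miss things now and then, are a little off and sometimes report something else, mostly with a low value. They report only what shows in the picture. A call takes as long as a camera call. They do not tell look-alikes from the thing itself.
- spot_in(camera, query): "xy" ([column, row] in pixels, amid what is visible of it).
- silhouettes(camera, query): "region" (384x512 bool, what is visible of it) and "xy" ([column, row] in pixels, amid what is visible of it).
Readings, each from a call of its own:
- current_clock(): time.
- current_joint_pos(): joint angles.
- current_qvel(): joint speeds.
- current_joint_torque(): joint torques, N m.
- current_position(): TCP position.
- current_orientation(): TCP orientation.
- current_force(): force on the tool from outside, world axes, zero at the start.
- current_torque(): the same for the moment, N m.
- current_finger_gap(): finger opening in m.
- current_grip_force(): force on a finger pad.
Only numpy, scipy, OpenCV 4.12 (cv2) and the standard library are available. Lean on these libraries where they do the work, as an engineer would, in place of code of your own. Each camera call takes 0.05 s, during which the arm holds its last target. There are 200 camera calls.

## Working session

There is one attempt and no reset: what is moved stays moved. The work goes in short steps, each a Python script; the robot and the scene stay as the last script left them, time stands still between calls to the robot, and variables do not carry over. Pictures are saved under pics/ and viewed, at most 14 in all, crops included, and the job is handed in when it is done.

```bash
mkdir -p pics; ls; python3 - <<'E'
from bench import *
import cv2,numpy as np
for c in("scene","top"):
    d=capture(c);cv2.imwrite(f"pics/{c}0.png",d["image"]);print(c,d["intrinsics"].tolist(),(-d["R"].T@d["t"]).round(3),d["R"].round(2).tolist(),(d["range_z"]>0).mean())
    for q in("fixture","block_mid","strap","washer","nut","tape"):
        print(q,[(np.round(r["xy"]).tolist(),round(r["conf"],2)) for r in spot_in(c,q)])
print(current_orientation(),current_clock())
E
```

```text
pics
scene [[446.9971657542669, 0.0, 251.25471109980475], [0.0, 446.9971657542669, 184.7149329107519], [0.0, 0.0, 1.0]] [0.171 0.782 0.827] [[-0.87, -0.49, 0.02], [-0.34, 0.58, -0.74], [0.36, -0.65, -0.67]] 0.9957529703776041
fixture []
block_mid [([262.0, 274.0], 0.79)]
strap [([220.0, 322.0], 0.22)]
washer [([169.0, 302.0], 0.6)]
nut [([219.0, 253.0], 0.72), ([207.0, 282.0], 0.67), ([194.0, 236.0], 0.52), ([220.0, 227.0], 0.48)]
tape [([256.0, 124.0], 0.47)]
top [[476.1697996338687, 0.0, 253.97521067589454], [0.0, 476.1697996338687, 193.17754609218906], [0.0, 0.0, 1.0]] [0.436 0.054 1.629] [[0.01, -1.0, 0.01], [-1.0, -0.01, -0.08], [0.08, -0.01, -1.0]] 0.9960072835286459
fixture [([271.0, 196.0], 0.95)]
block_mid [([154.0, 224.0], 0.69)]
strap []
washer [([153.0, 222.0], 0.44)]
nut [([197.0, 170.0], 0.65), ([216.0, 183.0], 0.56), ([194.0, 198.0], 0.46), ([172.0, 204.0], 0.42)]
tape [([326.0, 158.0], 0.57)]
[ 2.00024855e-01  9.79790823e-01 -1.13734054e-05  4.74633762e-07] 0.7
```

```bash
python3 - <<'E'
import cv2
a=cv2.imread("pics/scene0.png");cv2.imwrite("pics/s0b.png",cv2.resize(a,(800,600),interpolation=3))
a=cv2.imread("pics/top0.png");cv2.imwrite("pics/t0b.png",cv2.resize(a[110:290,120:360],(800,600),interpolation=3))
E
```

```text
(no output)
```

View pics/s0b.png

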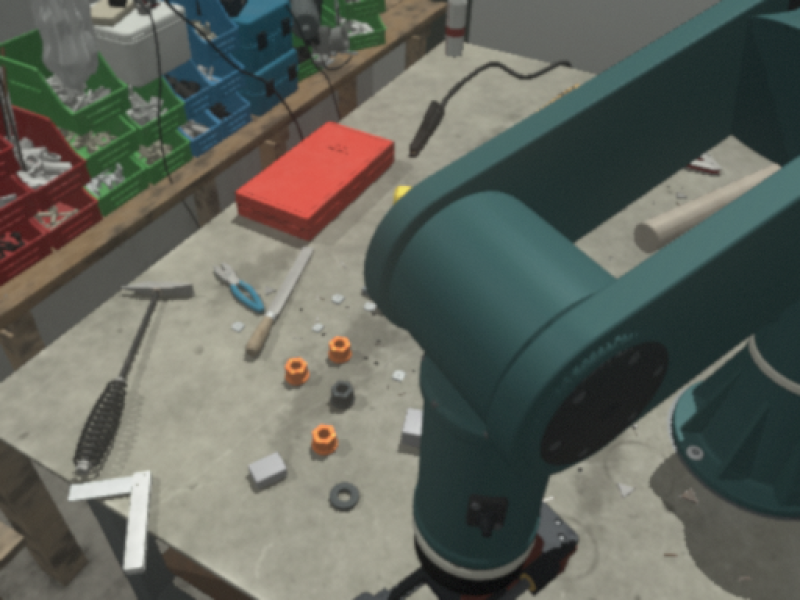

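View pics/t0b.png

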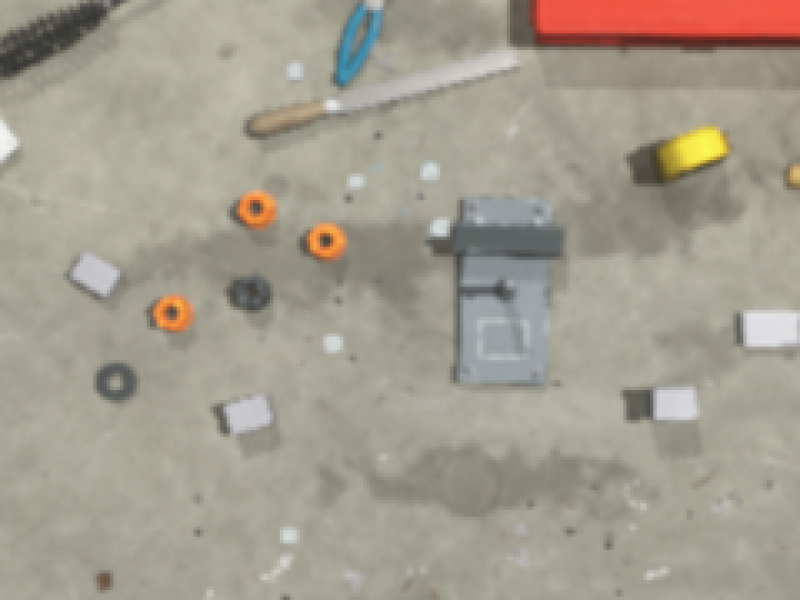

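The scene view (arm in front) shows low block at about (171,301) px, washer (220,317), dark nut (219,253) and three orange look-alikes. The top view shows the fixture at about (271,196), blocks near (148,192), (194,234) and (322,231), washer (155,224), nut (195,198), and the strap running off the crop's right edge near (352,208). I'll turn depth into positions next.

```bash
cat > h.py <<'E'
from bench import *
import cv2,numpy as np
def world(d):
    K=d["intrinsics"];z=d["range_z"];v,u=np.mgrid[:384,:512]
    P=np.stack([(u-K[0,2])*z/K[0,0],(v-K[1,2])*z/K[1,1],z],-1)
    return (P-d["t"])@d["R"]
def clusters(d,z0=0.005,xl=(0.25,0.95),yl=(-.6,.6)):
    W=world(d);m=(W[...,2]>z0)&(W[...,2]<.2)&(W[...,0]>xl[0])&(W[...,0]<xl[1])&(W[...,1]>yl[0])&(W[...,1]<yl[1])&(d["range_z"]>0)
    n,L,S,C=cv2.connectedComponentsWithStats(m.astype(np.uint8))
    for i in range(1,n):
        if S[i,4]<25: continue
        p=W[L==i];top=np.percentile(p[:,2],80)
        q=p[np.abs(p[:,2]-top)<.006] if len(p)<2500 else p
        (c,s,a)=cv2.minAreaRect((q[:,:2]*1000).astype(np.float32))
        print("px",C[i].round(0).tolist(),S[i,4],"ctr",np.round(c,1),"size",np.round(s,1),"ang",round(a,1),"top",(1000*top).round(1),"bgr",d["image"][L==i].mean(0).round())
E
python3 - <<'E'
from h import *
for c in("top","scene"):
    d=capture(c);print(c,current_clock());W=world(d)
    t=(abs(W[...,2])<.02)&(W[...,0]>.4)&(W[...,0]<.8)&(abs(W[...,1])<.4)
    print("table z",np.percentile(W[t][:,2],[5,50,95]))
    clusters(d)
    if c=="top":
        cv2.imwrite("pics/t1.png",cv2.resize(d["image"][150:290,250:450],(800,560),interpolation=3))
        Z=np.clip(W[...,2]*255/.1,0,255).astype(np.uint8)
E
```

```text
top 0.75
table z [-0.00595568  0.0005593   0.01115228]
px [328.0, 103.0] 4201 ctr [ 878.5 -216.6] size [369.2 142.9] ang 90.0 top 57.8 bgr [ 67.  83. 224.]
px [153.0, 111.0] 628 ctr [854.9 356. ] size [ 49.7 378. ] ang 22.4 top 33.8 bgr [87. 94. 96.]
px [229.0, 116.0] 294 ctr [839.  120.9] size [ 42.8 147.4] ang 63.7 top 14.8 bgr [160. 151. 120.]
px [414.0, 126.0] 544 ctr [ 812.2 -534.5] size [16.3 93.1] ang 11.6 top 48.9 bgr [62. 67. 72.]
px [229.0, 139.0] 435 ctr [760.  109.1] size [ 22.8 269. ] ang 15.4 top 20.2 bgr [155. 167. 173.]
px [109.0, 157.0] 413 ctr [698.2 560.5] size [101.8 136.5] ang 40.4 top 16.3 bgr [216. 218. 216.]
px [326.0, 156.0] 274 ctr [ 699.1 -208. ] size [34.6 49. ] ang 22.1 top 67.5 bgr [ 66. 164. 179.]
px [399.0, 170.0] 718 ctr [ 654.8 -456.4] size [295.9  30.6] ang 79.5 top 28.5 bgr [107. 156. 182.]
px [196.0, 173.0] 78 ctr [639.1 233. ] size [31.9 26.3] ang 45.6 top 27.2 bgr [ 68. 130. 214.]
px [271.0, 196.0] 1514 ctr [609.4 -23.8] size [86.  87.5] ang 40.9 top 33.9 bgr [145. 143. 136.]
px [217.0, 183.0] 76 ctr [606.6 162.2] size [29.8 27.9] ang 19.5 top 2
[... 1781 characters left out ...]
4.6 top 25.0 bgr [ 67. 107. 166.]
px [190.0, 236.0] 191 ctr [637.1 231.8] size [29.9 34.8] ang 14.9 top 25.4 bgr [ 70. 110. 171.]
px [219.0, 251.0] 201 ctr [551.7 233.2] size [32.9 30.3] ang 23.1 top 25.1 bgr [73. 77. 76.]
px [264.0, 273.0] 248 ctr [431.8 234.2] size [25.8 46.6] ang 17.4 top 30.2 bgr [157. 158. 157.]
px [207.0, 280.0] 226 ctr [530.7 314. ] size [32.2 31.1] ang 19.9 top 25.2 bgr [ 70. 112. 173.]
px [171.0, 300.0] 347 ctr [569.6 392.4] size [44.3 34.5] ang 62.5 top 18.1 bgr [162. 164. 163.]
px [80.0, 327.0] 1154 ctr [697.5 559. ] size [102.9 137.9] ang 40.6 top 13.8 bgr [211. 216. 214.]
px [220.0, 316.0] 194 ctr [460.7 371.9] size [37.6 38.6] ang 68.8 top 8.6 bgr [96. 99. 95.]
```

View pics/t1.png

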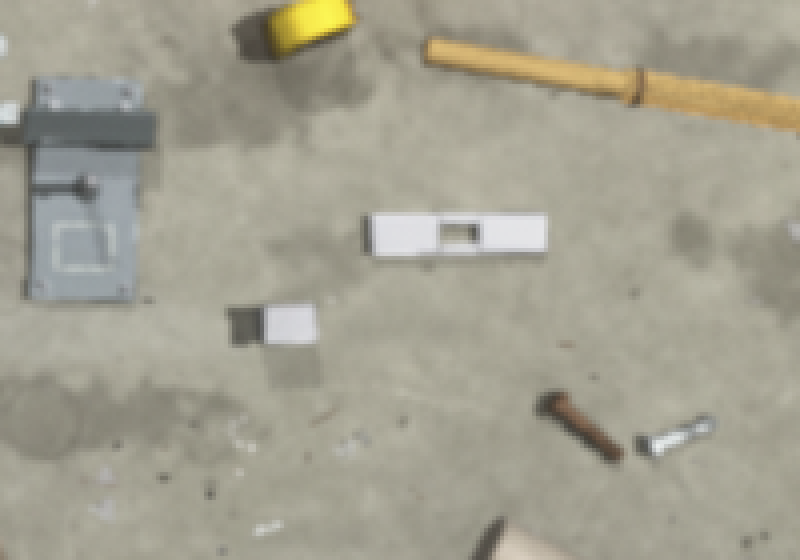

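The crop shows the strap's slot at about (365,208) full-frame px, strap lying along world y, tall block at (322,231), and the fixture with stud tip at (271,196). Heights sort the blocks: mid one at (0.431, 0.235), top 30–33 mm. Next is the fixture's pose.

```bash
cat >> h.py <<'E'
from scipy.spatial.transform import Rotation as Ro
def q(deg): return (Ro.from_euler("z",deg,degrees=True)*Ro.from_euler("x",180,degrees=True)).as_quat()
def fixture(c):
    d=capture(c);W=world(d);X=W.reshape(-1,3);I=d["image"].reshape(-1,3).astype(float)
    m=(X[:,0]>.45)&(X[:,0]<.75)&(abs(X[:,1]+.025)<.075)
    out={}
    for n,l,h in(("tube",.036,.05),("plate",.0075,.02),("stud",.075,.11)):
        s=m&(X[:,2]>l)&(X[:,2]<h);p=X[s]
        if len(p)<2: print(n,len(p));continue
        print(c,n,len(p),"med",(np.median(p,0)*1000).round(1),"rect",[np.round(v,1) for v in cv2.minAreaRect((p[:,:2]*1000).astype(np.float32))])
    s=m&(X[:,2]>.0)&(X[:,2]<.022)&(X[:,0]<.60)&(I.min(1)>165);p=X[s]
    if len(p)>5: print(c,"outline",len(p),(p.mean(0)*1000).round(1),[np.round(v,1) for v in cv2.minAreaRect((p[:,:2]*1000).astype(np.float32))])
    return d
E
python3 - <<'E'
from h import *
fixture("top")
Q=q(197)
print(inverse_kinematics([.431,.235,.12],Q),inverse_kinematics([.55,-.025,.12],q(180)),inverse_kinematics([.52,-.338,.12],q(90)),inverse_kinematics([.52,-.338,.12],q(270)))
move_ptp([.431,.235,.12],Q);move_gripper(.064)
fixture("scene");print(current_clock())
d=capture("scene");cv2.imwrite("pics/s2.png",d["image"])
E
```

```text
top tube 270 med [609.1 -20.8  42.7] rect [array([588.7, -21.1]), array([108.4,  71.6]), np.float64(85.8)]
top plate 1091 med [541.8 -22.1  12.6] rect [array([599.8, -23.9]), array([147.9, 299.1]), np.float64(90.0)]
top stud 13 med [558.7 -21.6  90.9] rect [array([557.6, -20.2]), array([ 9.8, 10. ]), np.float64(86.5)]
top outline 85 [509.4 -21.5  12.3] [array([490.7, -46.5]), array([ 82.1, 102.3]), np.float64(0.7)]
[ 0.35836568  0.33042941  1.86017015  0.          0.9509931  -1.50913662] [-0.17089576  0.40403311  1.73219738  0.          1.00536216 -1.74169209] [-0.6876988   0.49021309  1.57431089  0.          1.07706867 -0.6876988 ] [-6.87698795e-01  4.90213095e-01  1.57431089e+00 -4.44089210e-16
  1.07706867e+00  2.45389386e+00]
scene tube 116 med [610.9  12.1  41. ] rect [array([607.3,   2.2]), array([29.9, 54.6]), np.float64(0.6)]
scene plate 491 med [487.9 -13.5  11.7] rect [array([571.8, -10.1]), array([223.7, 117.6]), np.float64(0.4)]
stud 0
2.9167
```

View pics/s2.png

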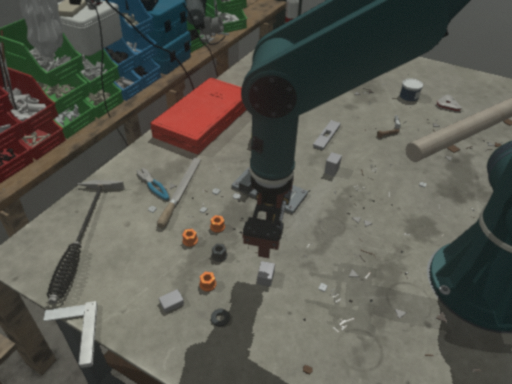

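Arm hides the fixture partly in the scene view (fixture ~ (270,190), block_mid at (265,270)). I'll refine the fixture from the top view and grasp the block.

```bash
cat >> h.py <<'E'
def fit(c="top"):
    d=capture(c);W=world(d);X=W.reshape(-1,3);I=d["image"].reshape(-1,3).astype(float)
    def rect(s,n):
        p=X[s]; r=cv2.minAreaRect((p[:,:2]*1000).astype(np.float32)); pc=p[:,:2]-p[:,:2].mean(0); w,v=np.linalg.eigh(pc.T@pc)
        a=np.degrees(np.arctan2(v[1,1],v[0,1])); print(n,s.sum(),"mean",(p.mean(0)*1000).round(1),"rect",np.round(r[0],1),np.round(r[1],1),round(r[2],1),"pca",round(a%180,1))
    y=abs(X[:,1]+.022)<.075
    rect(y&(abs(X[:,0]-.608)<.03)&(X[:,2]>.034)&(X[:,2]<.05),"tube")
    rect((abs(X[:,1]+.022)<.058)&(X[:,0]>.45)&(X[:,0]<.585)&(X[:,2]>.0085)&(X[:,2]<.018),"plate-")
    g=I.min(1)
    rect((abs(X[:,1]+.022)<.035)&(abs(X[:,0]-.508)<.03)&(X[:,2]<.018)&(X[:,2]>.008)&(g>175),"outline")
    return d
E
python3 - <<'E'
from h import *
d=fit()
Q=q(197)
servo_line([.4313,.235,.005],Q,.1,contact_N=8)
print(current_position())
move_gripper(0.03);print("gap",current_finger_gap(),current_grip_force())
p=current_position()
servo_line([p[0],p[1],.10],None,.2);print("gap",current_finger_gap(),current_clock(),current_force())
d=capture("scene");cv2.imwrite("pics/s3.png",cv2.resize(d["image"][150:330,150:390],(800,600)))
E
```

```text
tube 285 mean [608.4 -22.   42.1] rect [608.6 -22.6] [109.2  31.1] 86.9 pca 87.8
plate- 712 mean [523.3 -20.8  12.7] rect [519.6 -16.9] [129.9 103.4] 3.5 pca 0.6
outline 63 mean [511.3 -17.6  12.6] rect [510.8 -20.9] [41.1 51.3] 0.5 pca 93.1
[0.43173987 0.23516069 0.00545803]
gap 0.04396454973029797 30.000808238983154
gap 0.043220316746354015 5.3917 [-0.04784822 -0.53364951 -3.766221  ]
```

View pics/s3.png

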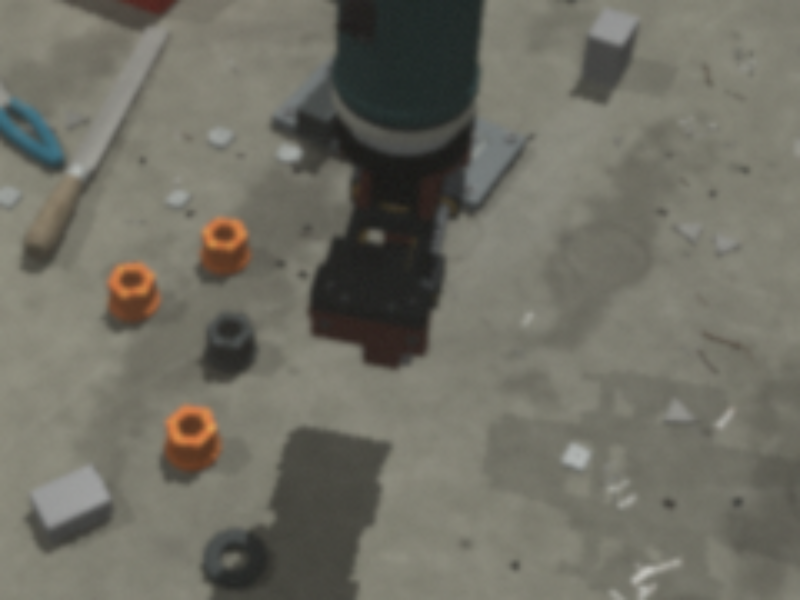

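Block is held (gap 43–44 mm) and the other objects are undisturbed. Next I place it.

```bash
python3 - <<'E'
from h import *
Q=q(178.5)
move_ptp([.5093,-.021,.14],Q)
servo_line([.5093,-.021,.03],Q,.12)
print(servo_line([.5093,-.021,.0155],Q,.03,contact_N=6),current_position(),current_force())
move_gripper(.062)
servo_line([.5093,-.021,.16],Q,.25)
# go toward strap, look
move_ptp([.52,-.338,.12],q(90))
print(current_clock())
d=capture("top");clusters(d,.005,(.25,.75),(-.45,.45))
W=world(d);m=(abs(W[...,0]-.5093)<.03)&(abs(W[...,1]+.021)<.04)&(W[...,2]>.03)&(W[...,2]<.06)
print("block",(W[m].mean(0)*1000).round(1),m.sum(),cv2.minAreaRect((W[m][:,:2]*1000).astype(np.float32)))
m=(abs(W[...,0]-.559)<.02)&(abs(W[...,1]+.021)<.02)&(W[...,2]>.07);print("stud",(W[m].mean(0)*1000).round(1),m.sum())
cv2.imwrite("pics/t4.png",cv2.resize(d["image"][160:260,230:400],(800,471),interpolation=3))
fixture("scene");d=capture("scene");cv2.imwrite("pics/s4.png",cv2.resize(d["image"][100:280,180:420],(800,600),interpolation=3))
E
```

```text
True [ 0.50950737 -0.02109284  0.01718733] [ 0.89192196 -0.80193028  3.79004277]
10.4583
px [208.0, 145.0] 182 ctr [736.9 187.6] size [ 21.7 105.9] ang 15.5 top 24.6 bgr [153. 176. 189.]
px [326.0, 156.0] 263 ctr [ 698.4 -207.3] size [33.6 47.9] ang 22.3 top 68.5 bgr [ 81. 191. 204.]
px [375.0, 166.0] 317 ctr [ 666.  -379.6] size [140.6  23.9] ang 80.7 top 27.3 bgr [131. 186. 209.]
px [196.0, 172.0] 78 ctr [639.6 233.4] size [30.5 26.3] ang 45.7 top 27.3 bgr [ 94. 164. 236.]
px [271.0, 196.0] 1504 ctr [560.7 -16.4] size [106.5 133.3] ang 82.8 top 40.2 bgr [140. 138. 133.]
px [217.0, 182.0] 75 ctr [607. 162.] size [28.7 28.6] ang 26.7 top 27.9 bgr [ 85. 164. 232.]
px [148.0, 193.0] 143 ctr [571.6 395.1] size [44.5 30.8] ang 56.7 top 20.8 bgr [212. 212. 212.]
px [195.0, 197.0] 75 ctr [553.7 235.9] size [27.8 28.6] ang 64.4 top 27.6 bgr [114. 118. 115.]
px [171.0, 204.0] 80 ctr [533.2 316.7] size [29.9 28. ] ang 49.3 top 27.4 bgr [ 89. 168. 240.]
px [354.0, 208.0] 226 ctr [ 521.1 -309.9] size [31.1 94. ] ang 0.4 top 15.2 bgr [230. 228. 228.]
px [154.0, 224.0] 79 ctr [465.7 374. ] size [39.2 42.1] ang 60.8 top 11.2 bgr [121. 126. 123.]
px [321.0, 231.0] 151 ctr [ 445.5 -188.5] size [29.8 44.1] ang 0.4 top 49.9 bgr [194. 193. 192.]
block [508.4 -18.3  41.7] 123 ((507.9696350097656, -17.85274314880371), (40.36880874633789, 30.485897064208984), 89.72830200195312)
stud [557.7 -20.6  90.8] 13
scene tube 500 med [596.1 -20.   41.1] rect [array([555.7, -22.2]), array([111.5, 132.4]), np.float64(86.6)]
scene plate 1088 med [545.2  -7.6  11.7] rect [array([556.9, -14.1]), array([116. , 191.4]), np.float64(88.7)]
scene stud 31 med [555.1 -21.6  87.7] rect [array([556.1, -22.1]), array([ 7.6, 13.6]), np.float64(78.9)]
```

View pics/t4.png

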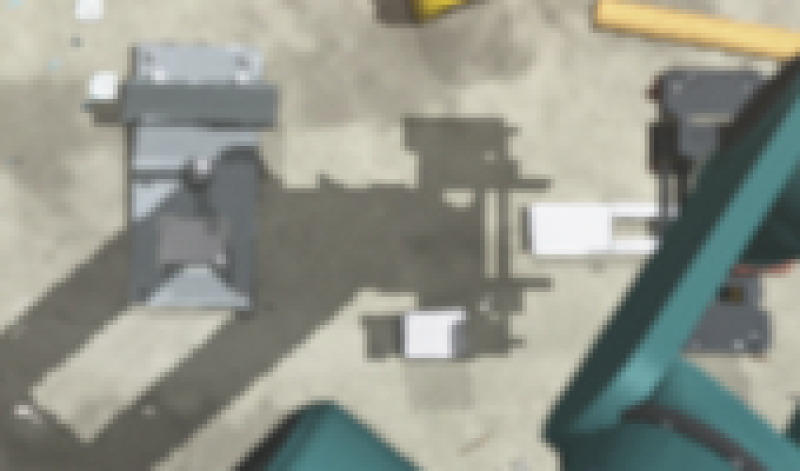

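View pics/s4.png

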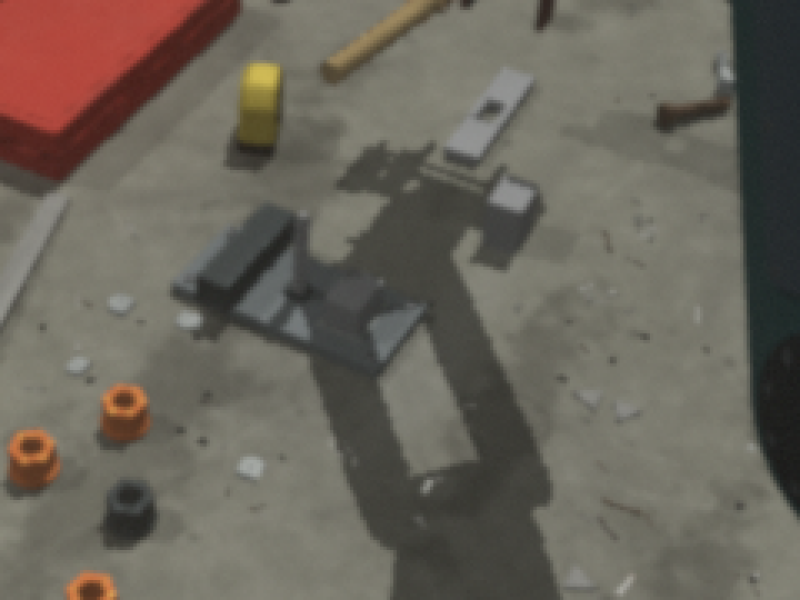

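The block now stands in the outline (scene crop ≈ (350,300), top crop ≈ (190,240)). The strap is free at scene crop (490,115) and the gripper is above it. I'll refine the stud-vs-block offset in both views and grasp the strap.

```bash
cat >> h.py <<'E'
def rel(c,xb=.509,yb=-.021,n=3):
    r=[]
    for _ in range(n):
        W=world(capture(c)).reshape(-1,3)
        def box(cx,hx,lo,hi,hy=.045):
            p=W[(abs(W[:,0]-cx)<hx)&(abs(W[:,1]-yb)<hy)&(W[:,2]>lo)&(W[:,2]<hi)]
            return np.r_[(p.min(0)[:2]+p.max(0)[:2])/2,p.mean(0),p.max(0)[:2]-p.min(0)[:2],len(p)/1000] if len(p) else np.zeros(8)
        r.append([box(xb,.03,.037,.05),box(.558,.02,.08,.11),box(.608,.028,.036,.05,.075)])
    for n_,v in zip(("block","stud","tube"),np.mean(r,0)): print(c,n_,"mid",(v[:2]*1000).round(1),"mean",(v[2:5]*1000).round(1),"ext",(v[5:7]*1000).round(1),"n",v[7]*1000)
E
python3 - <<'E'
from h import *
rel("top");rel("scene")
d=capture("scene");clusters(d,.005,(.4,.6),(-.45,-.1))
Q=q(90)
move_gripper(.06)
servo_line([.521,-.339,.03],Q,.15)
print(servo_line([.521,-.339,.002],Q,.04,contact_N=6),current_position())
move_gripper(0.02);print("gap",current_finger_gap(),current_clock(),current_position())
servo_line([.521,-.339,.17],Q,.2);print(current_finger_gap(),current_force(),current_torque())
rel("scene",n=1)
d=capture("scene");cv2.imwrite("pics/s5.png",cv2.resize(d["image"][60:240,180:420],(800,600),interpolation=3))
E
```

```text
top block mid [507.8 -17.8] mean [508.6 -18.4  42.3] ext [30.3 40.5] n 106.66666666666667
top stud mid [557.6 -20.4] mean [557.7 -20.6  91. ] ext [9.7 9.8] n 13.0
top tube mid [608.4 -22.4] mean [608.7 -22.6  42.3] ext [ 31.2 110.4] n 268.33333333333337
scene block mid [506.4 -21.4] mean [505.8 -19.3  41. ] ext [32.5 47.7] n 154.0
scene stud mid [556.3 -23.1] mean [555.7 -22.4  88.4] ext [10.2 10.1] n 23.333333333333336
scene tube mid [606.2 -26.1] mean [605.3 -23.4  41.1] ext [ 34.  113.2] n 325.66666666666674
px [321.0, 89.0] 137 ctr [ 554.6 -334.8] size [23.8 12.3] ang 53.4 top 180.8 bgr [43. 49. 56.]
px [345.0, 97.0] 111 ctr [ 477.7 -332. ] size [20.5 12.4] ang 42.2 top 178.0 bgr [47. 52. 60.]
px [327.0, 134.0] 312 ctr [ 519.6 -343. ] size [ 35.7 155.5] ang 0.7 top 12.7 bgr [131. 133. 132.]
px [333.0, 163.0] 276 ctr [ 442.4 -191.4] size [32.1 48.7] ang 1.7 top 47.4 bgr [90. 92. 91.]
False [ 0.52106686 -0.33905297  0.00201251]
gap 0.033651971793601236 13.35 [ 0.52086861 -0.33902743  0.0021499 ]
0.033906210444099 [-0.98066477 -0.8754884  -5.05714341] [-0.07196446  0.06396828 -0.02229606]
scene block mid [506.4 -20.7] mean [505.8 -19.3  41.2] ext [33.6 46.5] n 150.0
scene stud mid [556.9 -23.1] mean [555.9 -21.9  88.5] ext [11.5  9.6] n 24.0
scene tube mid [606.8 -24.4] mean [605.2 -23.5  41.1] ext [ 35.1 114. ] n 329.0
```

View pics/s5.png

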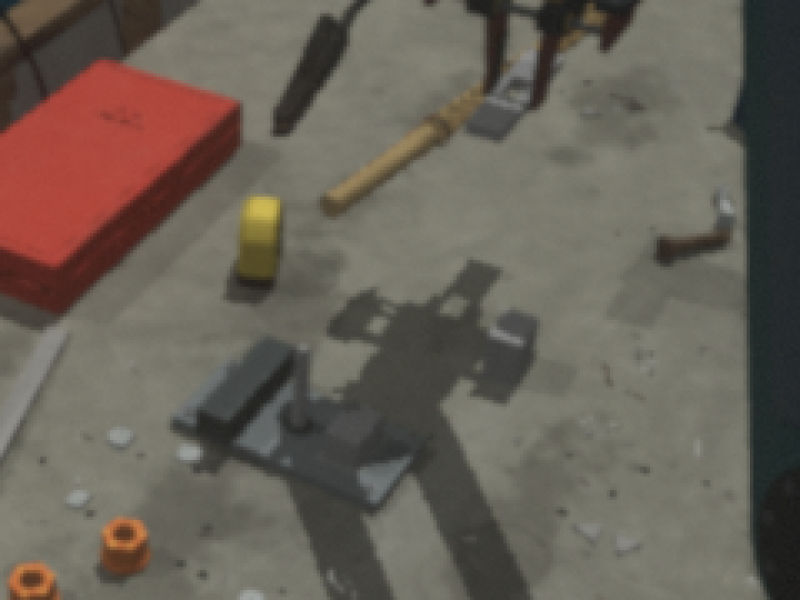

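Strap is held level, gap 34 mm. The views agree: stud is at about block + (49.8, −2.3) mm, so (559.2, −23.4) in the arm frame, with fixture yaw about −2.4°.

```bash
python3 - <<'E'
from h import *
Q=q(177.6)
X=[.5592,-.0234]
move_ptp(X+[.17],Q);servo_line(X+[.105],Q,.15)
print(current_force())
r=servo_line(X+[.052],Q,.05,contact_N=6);print(r,current_position(),current_force())
if not r:
    print(servo_line(X+[.042],Q,.02,contact_N=6),current_position(),current_force(),current_torque())
print(current_clock())
E
```

```text
[ 0.04076029  0.40035684 -4.18612855]
False [ 0.55953377 -0.02343744  0.05230337] [ 0.63304983  0.43166043 -4.68654529]
True [ 0.55934433 -0.02340261  0.04399641] [0.02644542 0.42299559 4.13784158] [0.13472008 0.02067705 0.15254054]
17.875
```

```bash
python3 - <<'E'
from h import *
X=[.5592,-.0234];Q=q(177.6)
move_gripper(.056);servo_line(X+[.16],Q,.25)
Y=[.462,.373]
move_ptp(Y+[.08],q(90))
print(current_clock())
rel("top",n=1)
d=capture("top");clusters(d,.005,(.25,.75),(-.45,.25))
cv2.imwrite("pics/t6.png",cv2.resize(d["image"][130:280,130:330],(800,600),interpolation=3))
W=world(d).reshape(-1,3);p=W[(abs(W[:,0]-.559)<.09)&(abs(W[:,1]+.0225)<.03)&(W[:,2]>.05)&(W[:,2]<.075)]
print("strap",p.mean(0),cv2.minAreaRect((p[:,:2]*1000).astype(np.float32)),np.linalg.lstsq(np.c_[p[:,:2]-p[:,:2].mean(0),np.ones(len(p))],p[:,2],rcond=None)[0])
servo_line(Y+[.03],q(90),.15)
print(servo_line(Y+[.0015],q(90),.04,contact_N=6),current_position())
move_gripper(.03);print(current_finger_gap());move_gripper(.06)
servo_line(Y+[.03],q(90),.15);move_ptp(Y+[.03],q(180))
print(servo_line(Y+[.0015],q(180),.04,contact_N=6),current_position())
move_gripper(.03);print(current_finger_gap(),current_position())
servo_line(Y+[.15],q(180),.2);print(current_finger_gap(),current_force(),current_clock())
E
```

```text
21.0
top block mid [514.  -17.8] mean [511.8 -15.1  44.4] ext [49.8 40.5] n 50.0
top stud mid [557.6 -20.4] mean [557.7 -20.7  90.7] ext [ 9.  10.1] n 13.0
top tube mid [607.7 -22.6] mean [608.  -23.6  43. ] ext [ 50.5 110.7] n 213.0
px [208.0, 145.0] 177 ctr [738.9 185.2] size [ 21.6 111.7] ang 15.3 top 24.1 bgr [134. 156. 168.]
px [326.0, 156.0] 270 ctr [ 698.9 -208.4] size [33.5 52.1] ang 22.5 top 68.3 bgr [ 72. 175. 190.]
px [375.0, 166.0] 317 ctr [ 666.5 -379.4] size [141.3  23. ] ang 80.3 top 27.7 bgr [116. 166. 192.]
px [196.0, 173.0] 70 ctr [639.1 232.9] size [30.1 26.3] ang 45.4 top 28.1 bgr [ 71. 140. 228.]
px [270.0, 196.0] 1528 ctr [567.6  -6.9] size [103.4 149.8] ang 70.4 top 51.9 bgr [160. 158. 154.]
px [217.0, 182.0] 72 ctr [606.8 162.8] size [30.4 27.7] ang 89.6 top 27.5 bgr [ 73. 147. 227.]
px [195.0, 198.0] 69 ctr [553.7 236.8] size [29.4 27.9] ang 56.7 top 27.8 bgr [ 99. 103. 100.]
px [321.0, 231.0] 145 ctr [ 445.5 -188.7] size [29.8 44.2] ang 0.4 top 50.4 bgr [201. 200. 200.]
px [392.0, 253.0] 62 ctr [ 370.6 -432.2] size [42.4 19.1] ang 57.4 top 20.0 bgr [ 77.  93. 108.]
px [379.0, 286.0] 205 ctr [ 254.  -381.9] size [60.4 30.6] ang 65.4 top 58.9 bgr [153. 167. 175.]
strap [ 0.56108142 -0.02018746  0.05488453] ((562.0267944335938, -22.41667938232422), (38.48500442504883, 147.2345428466797), 87.26089477539062) [-0.00508537  0.01228348  0.05488453]
False [0.46205864 0.37304954 0.00149283]
0.038457054909071794
False [0.46212336 0.37307304 0.0015513 ]
0.0388431475200982 [0.46214029 0.37307679 0.00172238]
0.03904526518393309 [-0.42412844 -0.96296071 -0.67774452] 27.3917
```

View pics/t6.png

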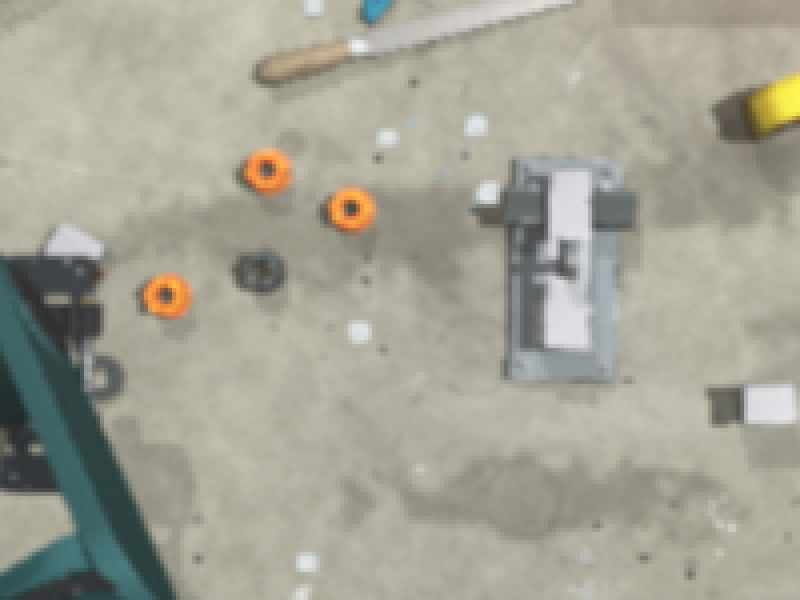

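Strap lies over the stud (crop ≈ (570,260)), level and in line. The washer is held with a 39 mm gap. Next I lower it over the stud.

```bash
cat >> h.py <<'E'
def lower(x,y,ztop,zend,Q,N=4):
    """Lower over the stud; if it meets the tip, shift and retry. True when seated deep."""
    for dx,dy in [(0,0),(.002,0),(-.002,0),(0,.002),(0,-.002),(.002,.002),(-.002,-.002),(.002,-.002),(-.002,.002)]:
        P=[x+dx,y+dy]
        servo_line(P+[ztop],Q,.1)
        r=servo_line(P+[zend+.008],Q,.05,contact_N=N);p=current_position();print((dx,dy),r,np.round(p,4),np.round(current_force(),1))
        if not r:
            r=servo_line(P+[zend-.002],Q,.02,contact_N=N);p=current_position();print("seat",r,np.round(p,4),np.round(current_force(),1))
            return P
        if p[2]<zend+.012: return P
    return None
E
python3 - <<'E'
from h import *
Q=q(177.6)
move_ptp([.5592,-.0234,.15],Q)
print(lower(.5592,-.0234,.104,.0557,Q),current_clock(),current_finger_gap())
E
```

```text
(0, 0) False [ 0.5594 -0.0234  0.0638] [ 0.4  0.1 -0.9]
seat True [ 0.5593 -0.0234  0.0556] [-0.6  0.1  5.2]
[0.5592, -0.0234] 30.9083 0.03877011522783508
```

```bash
python3 - <<'E'
from h import *
X=[.5592,-.0234];Q=q(177.6)
move_gripper(.056);servo_line(X+[.16],Q,.25)
Y=[.5533,.235]
move_ptp(Y+[.08],q(120));move_gripper(.056)
servo_line(Y+[.035],q(120),.15)
print(servo_line(Y+[.0095],q(120),.04,contact_N=5),current_position())
move_gripper(.02);print(current_finger_gap());move_gripper(.056)
servo_line(Y+[.035],q(120),.15);move_ptp(Y+[.035],q(180))
print(servo_line(Y+[.0095],q(180),.04,contact_N=5),current_position())
move_gripper(.02);print(current_finger_gap(),current_position(),current_clock())
d=capture("top");W=world(d).reshape(-1,3);I=d["image"].reshape(-1,3)
p=W[(abs(W[:,0]-.558)<.03)&(abs(W[:,1]+.021)<.03)&(W[:,2]>.0585)&(W[:,2]<.075)]
print("washer",(1000*p.mean(0)).round(1),len(p),cv2.minAreaRect((p[:,:2]*1000).astype(np.float32)))
d=capture("scene");cv2.imwrite("pics/s7.png",cv2.resize(d["image"][140:320,150:390],(800,600),interpolation=3))
E
```

```text
False [0.55330664 0.23499382 0.00943023]
0.032825144357490954
False [0.55339589 0.23503789 0.0095066 ]
0.03283650236517836 [0.55342105 0.2349745  0.00969456] 38.3833
washer [558.7 -19.9  63.3] 79 ((552.9359130859375, -19.99311637878418), (33.42150115966797, 49.719322204589844), 89.56551361083984)
```

View pics/s7.png

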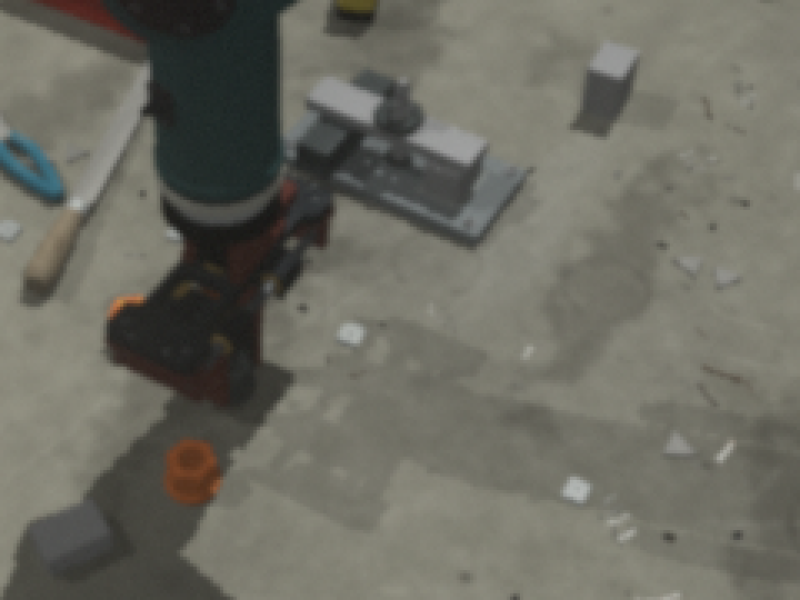

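The stack is seated: washer flat on the strap at crop (400,110). The 32.8 mm gap means the jaws sit on the hex corners, so I'll regrip turned by 30°.

```bash
python3 - <<'E'
from h import *
Y=[.5533,.235]
for a in (150,210):
    move_gripper(.056);servo_line(Y+[.035],None,.15);move_ptp(Y+[.035],q(a))
    print(servo_line(Y+[.0095],q(a),.04,contact_N=5));move_gripper(.02);print(a,current_finger_gap())
    if a==210: break
print(current_position());servo_line(Y+[.15],q(210),.2);print(current_finger_gap(),current_force(),current_clock())
Q=q(177.6);move_ptp([.5592,-.0234,.16],Q)
print(inverse_kinematics([.5592,-.0234,.072],Q))
d=capture("scene");cv2.imwrite("pics/s8.png",cv2.resize(d["image"][100:280,150:390],(800,600),interpolation=3))
E
```

```text
False
150 0.030729983516924287
False
210 0.031028741559286924
[0.55343951 0.23502081 0.00967876]
0.03068718249986807 [-0.73670117 -0.04845895 -1.80837595] 45.3083
[-0.16523816  0.48045874  1.75247568  0.          0.90865823 -1.69414659]
```

View pics/s8.png

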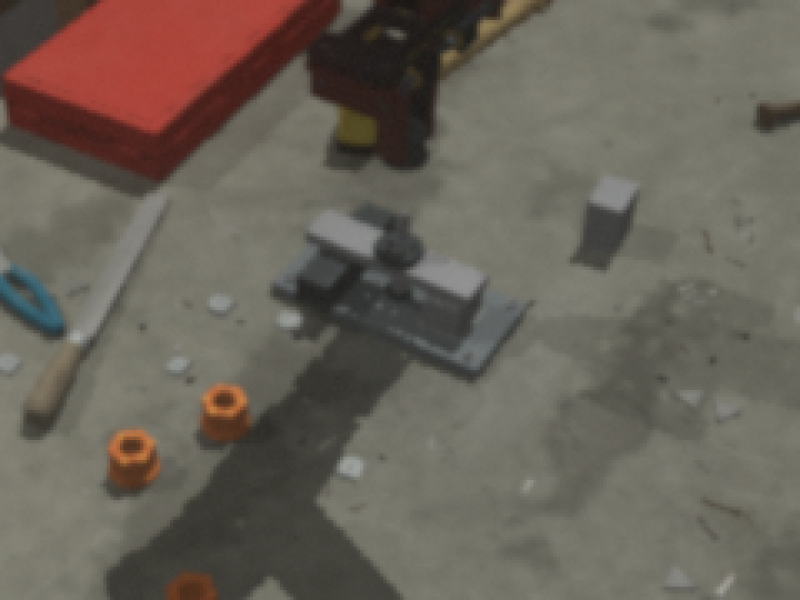

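Nut is held above the stack (collar visible at crop (405,155)). Now I lower it.

```bash
python3 - <<'E'
from h import *
Q=q(177.6)
P=lower(.5592,-.0234,.113,.0717,Q);print(P,current_clock(),current_finger_gap())
if P:
    move_gripper(.05);servo_line(P+[.17],Q,.2)
    move_ptp([.45,.25,.25],Q)
    sleep(.5);d=capture("scene");cv2.imwrite("pics/s9.png",cv2.resize(d["image"][140:260,210:370],(800,600),interpolation=3))
    clusters(capture("top"),.07,(.5,.62),(-.1,.05));print(current_clock())
E
```

```text
(0, 0) False [ 0.5593 -0.0234  0.0797] [ 1.  -0.6 -0.2]
seat True [ 0.5594 -0.0234  0.0717] [-1.1  0.4  5.7]
[0.5592, -0.0234] 48.2417 0.030774605836529613
px [271.0, 195.0] 72 ctr [560.3 -21.4] size [29.7 27.6] ang 37.1 top 92.4 bgr [104. 104. 100.]
51.175
```

View pics/s9.png

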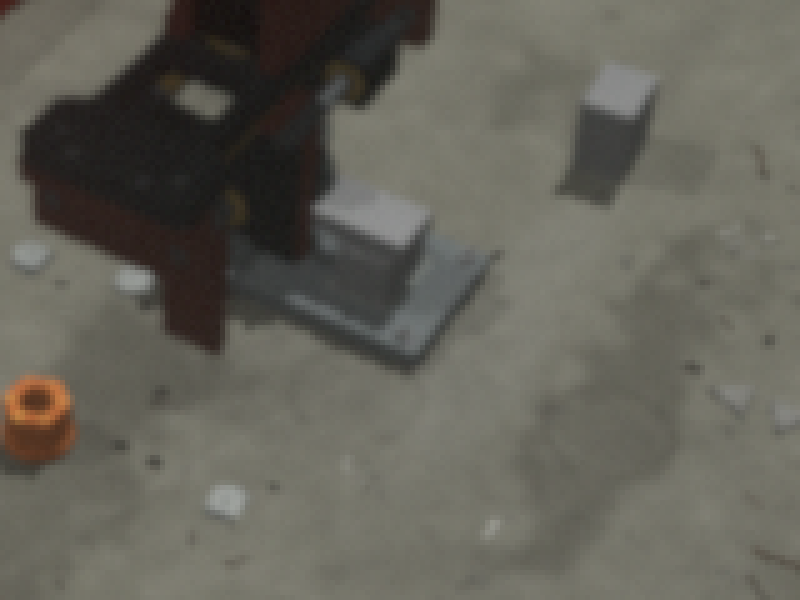

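The gripper hides the stud here, but block and strap end are in place (crop (370,250)). The nut seated at exactly the expected height (71.7 mm TCP), and the top view puts it level with the stud. Handing in.

```bash
python3 -c "
from bench import *
print(close_job())"
```

```text
the job is handed in; nothing more can be done
None
```

The clamp is set up with block, strap, washer and collar nut stacked over the stud, and I handed the job in at about 51 s of the 106 s allowed; the interface returned no verdict.

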